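# Weigh a sample tin on the spring balance

## Task

Weigh the moisture tin: take the weighing basket it sits in by its upright grip, hang the basket's cross bar in the notch of the spring balance's hook, and ease the load down onto the spring so slowly that the pointer sinks without a jump or a bounce. Let go only when the spring carries the whole weight, without pressing the hook down beyond it, and leave the basket hanging at rest with the tin upright in it. Leave the other things on the bench where they are.

Things in the scene. Friction and masses are not known exactly. Their poses are not given: they have to be found in the camera images.
- basket_grip (a point): Centre of the black upright grip on top of the steel weighing basket: a block 24 mm (x) by 16 mm (y) by 46 mm high, to be pinched across its 16 mm (local y). 165 mm above the bench when the basket stands there; 45 mm straight above the cross bar. Below it a neck 18 mm (x) by 12 mm (y) leads down to the bar. z is up
- basket: The whole weighing basket, 140 g, 185 mm high; origin under the centre of its pan. Pan 94 mm across, rim 12 mm high, floor 4 mm thick; wire legs at y = +-45 mm carry the cross bar. Front and back are alike. What the filled tin in it weighs is not known (about 90 to 510 g more)
- basket_bar (a point): Middle of the basket's cross bar, a round wire 6 mm thick along local y, straight over the middle 56 mm; 45 mm straight below basket_grip, 120 mm above the underside of the pan. 70 mm are free between the tin's lid and the bar's underside
- tin_center (a point): Centre of the closed aluminium moisture tin standing loose in the basket, 68 mm across, 43 mm high; z is its axis
- hook_seat (a point): Where the bar's centre lies when seated in the hook's notch; 243 mm above the bench unloaded, sinks with the hook. Hook: steel arm 14 mm wide (y), coming along local -x from a column. The notch runs across it (along y): flat floor 12 mm long 3 mm below this point, sloping sides, free front tip 18 mm ahead (-x) and 17 mm above it, arm behind 13 mm above it, steel to 12 mm below it. z is up
- stand: Spring balance stand, fixed to the bench; origin under its column (36 mm square, 309 mm high with knob), 90 mm behind the hook's seat (local +x). Dark base 100 by 110 mm, 12 mm high, reaching 55 mm ahead of the column's axis. A white plate with marks stands beside the column on local +y, behind the pointer
- hook (a joint): How far the sprung hook and its pointer have sunk, m: 0 unloaded, stop at 0.095. The spring is linear and gives about 13 mm for each newton (75 N/m) hung on it; lightly damped, so a load let go before it is fully carried drops and bounces
- specimen_center (a point): Bystander: brown clay cylinder 38 mm across, 51 mm high, loose on the bench; its centre
- weight_center (a point): Bystander: dark slotted disc weight 60 mm across, 18 mm high, loose on the bench; its centre
- spare_tin_center (a point): Bystander: a second, smaller moisture tin 57 mm across, 35 mm high, loose on the bench; its centre
There are look-alikes about, which are no part of the job. Leave any green look-alike of the part that bears tin_center alone.

How it is judged:
By the outcome, as a careful person would: the job done as asked, in the order asked, and still so for the second after the job is handed in, with the robot touching nothing.
It also fails if it takes over 56 s, if anything falls off the work surface, if the arm or the gripper's body presses on something with over 40 N, if the wrist force passes 120 N, or if a joint passes its speed limit or range.

## Robot

A 7-joint arm with a two-finger parallel gripper is mounted at the origin on a cart in front of the work surface, level with it; the furniture and walls round the work are solid. World frame = base frame: x ahead of the robot, y to its left, z up, the work surface at z = 0. Lengths are in mm, angles in rad, forces in N, time in s.
With the tool pointing down it reaches from about 400 to 900 mm from the base axis. Payload 5.6 kg.
Tool frame: the origin (TCP) lies midway between the tips of the shut fingers; the grasp point (between the pads) lies 19 mm behind it; z points along the fingers, y is the line along which they close (so a half turn about z gives the same grasp; the last joint's range is limited). The gripper opens to 92 mm and grips with 3 to 60 N. Pads are 20 mm wide; open, the fingers measure 128 mm over their backs; the gripper's body (75 mm by 189 mm) begins 69 mm behind the grasp point.
Start: joints at [1.147, 0.468, -0.012, 1.603, 0.006, 1.071, -0.056], TCP at [241.541, -603.462, 214.592] pointing down, gripper open.
Joint ranges: [-2.53, 2.53], [-0.31, 2.02], [-1.57, 1.55], [0.28, 2.44], [-1.29, 4.43], [0.15, 1.84], [-2.92, 2.92]. Speed limits (rad/s): [2.57, 2.57, 3.14, 3.14, 3.14, 3.14, 3.14].

## Interface

Orientations are given as a rotation vector (axis times angle).
In Python, from cell import robot, grip, kin, viewer gives the robot as it stands. Calls block until the motion is done:
- robot.movep(position, orientation): joint-space move of the TCP to a pose.
- robot.servo_line(position, feed=150, rotation=None): straight line of the TCP; rotation=None keeps the orientation; feed is the mean speed in mm/s.
- robot.goto_joints(angles): joint-space move.
- grip(opening, newtons=None): opening from 0.0 (shut) to 1.0 (fully open); newtons is the grip in N (None keeps the last); returns when the fingers have stopped.
- robot.hold(seconds).
- kin.ik(position, orientation): joint angles nearest the present ones, or None.
- robot.observe(): the state.
- viewer.read_camera(name): name is "scene" or "top" or "wrist"; returns the picture (480x640x3 uint8, red, green, blue); there is no depth.
- viewer.camera_info(name): a dict with "camera_matrix" (3x3 intrinsics, pixels), "R" (3x3) and "t" (3): a world point X has camera coordinates R X + t. Camera axes: x right, y down, z forward; pixel columns grow to the right and rows downward; lengths in mm; the calibration is good to about 2 mm. A picture is of the moment at which its call begins: read the wrist's pose just before it. camera_info takes no time and is no camera call; for the wrist camera it gives the pose at the moment of the call.
A pose or a line that the arm cannot do raises robot.IKError and nothing moves.
- robot.job_done(): hands the job in; it is judged then, once.
Trained networks look in the newest picture that a camera, given by its name, has taken for a name from the list of things; names that differ only in an ending like _2 or _b are one class to them, and where a whole thing is asked for, a point or a joint stands for the part that bears it (a point fixed in the world has none). Each returns a list of dicts, best first, with "confidence" (0 to 1); they miss things now and then, are a little off and sometimes report something else, mostly with a low value. They report only what shows in the picture. A call takes as long as a camera call. They do not tell look-alikes from the thing itself.
- viewer.silhouettes(name, camera): "mask" (480x640 bool, what is visible of it).
- viewer.pinpoint(name, camera): "at" ([x, y, z] in mm, in the coordinates of the camera as it stood for that picture, good to about 4 mm: a listed point, or the origin of a listed thing).
The state is a dict: "t": time; "joints": joint angles; "joint_velocities": joint speeds; "joint_torque": joint torques, N m; "tcp_pos": TCP position; "tcp_rot": TCP orientation; "contact_force": force on the tool from outside, world axes, zero at the start; "wrist_torque": the same for the moment, N m; "grip_width": opening from 0.0 (shut) to 1.0 (fully open); "grip_force": force on a finger pad.
Only numpy, scipy, OpenCV 4.12 (cv2) and the standard library are available. Lean on these libraries where they do the work, as an engineer would, in place of code of your own. Each camera call takes 0.05 s, during which the arm holds its last target. There are 200 camera calls.

## Working session

There is one attempt and no reset: what is moved stays moved. The work goes in short steps, each a Python script; the robot and the scene stay as the last script left them, time stands still between calls to the robot, and variables do not carry over. Pictures are saved under pics/ and viewed, at most 10 in all, crops included, and the job is handed in when it is done.

```bash
mkdir -p pics; ls
cat > h.py <<'E'
import numpy as np, cv2
from cell import robot, grip, kin, viewer
def pin(name,cam):
    inf=viewer.camera_info(cam)
    R=np.array(inf["R"]);t=np.array(inf["t"]).ravel()
    return [(round(d["confidence"],2),np.round(R.T@(np.array(d["at"])-t),1).tolist()) for d in viewer.pinpoint(name,cam)]
def save(cam,fn):
    im=viewer.read_camera(cam); cv2.imwrite("pics/"+fn,im[:,:,::-1]); return im
E
python3 - <<'E'
from h import *
a=save("scene","s1.png");b=save("top","t1.png")
cv2.imwrite("pics/both.png",cv2.resize(np.vstack([a,b])[:,:,::-1],None,fx=.62,fy=.62))
for n in ["basket_grip","basket_bar","basket","tin_center","hook_seat","stand","specimen_center","weight_center","spare_tin_center"]:
    for c in ["scene","top"]: print(n,c,pin(n,c))
print(robot.observe())
E
```

```text
pics
basket_grip scene [(0.57, [470.0, -89.9, 166.3])]
basket_grip top [(0.97, [466.4, -87.8, 165.1]), (0.4, [403.8, -313.8, 12.2])]
basket_bar scene [(0.87, [469.8, -92.5, 123.0])]
basket_bar top [(0.83, [466.5, -92.0, 122.1])]
basket scene []
basket top [(0.79, [466.6, -92.3, -0.3])]
tin_center scene [(0.57, [510.8, -240.8, 26.0]), (0.56, [469.1, -90.1, 27.2])]
tin_center top [(0.89, [472.8, -90.5, 25.3]), (0.89, [511.1, -246.2, 25.0])]
hook_seat scene [(0.77, [525.5, -407.9, 243.9])]
hook_seat top [(0.69, [521.5, -409.7, 241.6])]
stand scene [(0.88, [618.9, -404.1, -3.2])]
stand top []
specimen_center scene [(0.87, [612.6, -199.1, 25.9]), (0.38, [468.2, -90.9, 121.7])]
specimen_center top [(0.54, [611.0, -202.4, 25.0])]
weight_center scene [(0.62, [402.0, -308.7, 9.0])]
weight_center top [(0.71, [400.6, -310.3, 13.2])]
spare_tin_center scene [(0.8, [670.7, -87.9, 20.4])]
spare_tin_center top [(0.85, [667.1, -94.1, 18.4])]
{'t': 1.0, 'joints': array([ 1.14700322,  0.46748855, -0.01160079,  1.60270741,  0.00600288,
        1.07141077, -0.056327  ]), 'joint_velocities': array([ 6.22408977e-05,  3.00017053e-05, -1.55541945e-04, -8.89427824e-04,
        1.01627192e-04, -2.14687462e-04, -1.68453291e-04]), 'joint_torque': array([ 5.59641448e-04, -5.20425045e+01, -1.24203958e-02, -2.44059885e+01,
       -5.65711095e-02,  1.12674598e-02,  3.62100775e-05]), 'tcp_pos': array([ 241.53604375, -603.45734907,  214.59672678]), 'tcp_rot': array([ 3.08482080e+00,  5.94386948e-01, -5.62658836e-05]), 'contact_force': array([-0.63610328, -0.53874418,  0.19483881]), 'wrist_torque': array([-0.06178584, -0.02941725,  0.05190846]), 'grip_force': 0.0, 'grip_width': 0.9982230781308147}
```

View pics/s1.png

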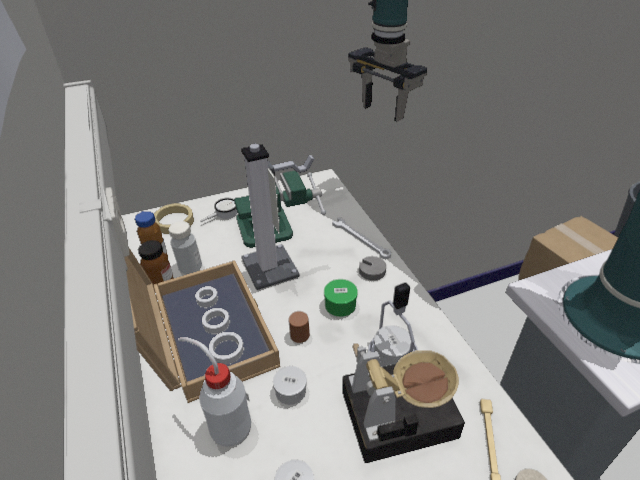

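View pics/t1.png

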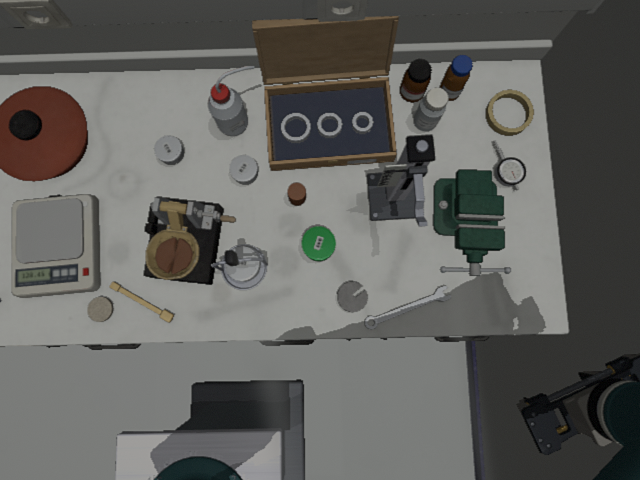

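The views show the basket at top (240,265), with the black cup device close to its left. The green look-alike tin is at (318,243) and the stand at (395,190). The vise stands close to the right of the stand. Next are wrist close-ups of the hook and the basket.

```bash
cat >> h.py <<'E'
from scipy.spatial.transform import Rotation as Ro
def down(yaw): # tool z down, tool y at world yaw+90deg or reverse
    return (Ro.from_euler('z',yaw)*Ro.from_euler('x',np.pi)).as_rotvec()
E
python3 - <<'E'
from h import *
print(Ro.from_rotvec(robot.observe()["tcp_rot"]).as_matrix().round(2).tolist())
robot.servo_line([300,-560,400],feed=250)
robot.movep([430,-400,430],down(0)); 
save("wrist","w1.png"); 
for n in ["hook_seat","stand"]: print(n,pin(n,"wrist"))
print(robot.observe()["joints"].round(2),robot.observe()["t"])
robot.movep([440,-90,380],down(0))
save("wrist","w2.png")
for n in ["basket_grip","basket_bar","basket","tin_center"]: print(n,pin(n,"wrist"))
i=viewer.camera_info("wrist");print(-np.array(i["R"]).T@np.array(i["t"]).ravel(),np.array(i["R"]).round(2).tolist())
print(robot.observe()["joints"].round(2),robot.observe()["t"])
E
```

```text
[[0.93, 0.37, -0.0], [0.37, -0.93, -0.0], [-0.0, 0.0, -1.0]]
hook_seat [(0.6, [524.0, -408.0, 243.0])]
stand [(0.59, [612.8, -405.3, 3.6])]
[ 0.75  0.23 -0.07  1.45  0.02  1.46 -0.89] 2.9417
basket_grip [(0.66, [465.8, -90.2, 164.9])]
basket_bar [(0.86, [464.9, -89.9, 124.1])]
basket [(0.61, [469.0, -91.3, 5.8])]
tin_center [(0.65, [506.8, -236.0, 23.4]), (0.6, [471.5, -91.3, 27.5])]
[522.19905901 -92.0044959  550.35596659] [[-0.0, -1.0, 0.0], [-0.96, 0.0, 0.29], [-0.29, -0.0, -0.96]]
[ 0.44 -0.   -0.3   1.82 -0.    1.32 -1.44] 4.3917
```

View pics/w1.png

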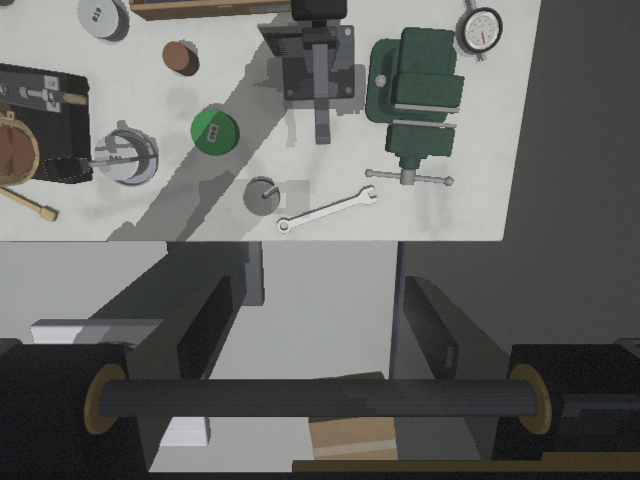

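View pics/w2.png

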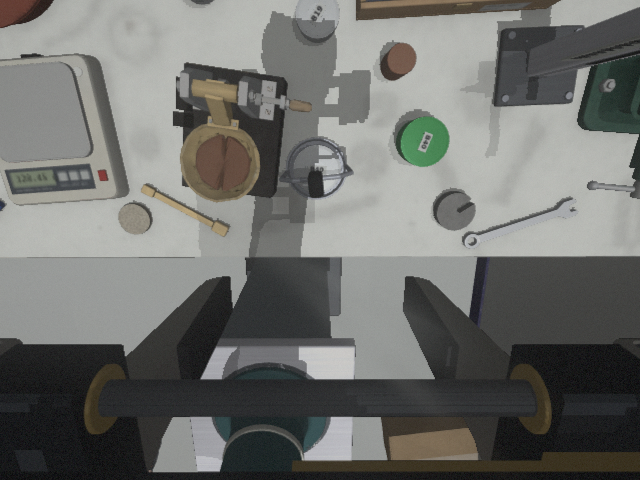

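w1 shows the hook arm running straight down from the column at (318,30) to its tip at (322,143). w2 shows the basket bar from about (283,178) to (352,172), with the grip at (317,180). I'll enlarge these to get the yaws.

Run:
```python
import cv2,numpy as np
a=cv2.imread("pics/w1.png");b=cv2.imread("pics/w2.png")
A=cv2.resize(a[10:160,250:370],None,fx=4,fy=4,interpolation=cv2.INTER_CUBIC)[:600,:400]
A=cv2.resize(a[0:150,260:360],(400,600),interpolation=cv2.INTER_CUBIC)
B=cv2.resize(b[130:205,275:365],(400,333),interpolation=cv2.INTER_CUBIC)
C=cv2.resize(b[15:115,480:600],(320,267),interpolation=cv2.INTER_CUBIC)
o=np.zeros((600,800,3),np.uint8);o[:,:400]=A;o[:333,400:]=B;o[333:,400:720]=C
cv2.imwrite("pics/crop.png",o)
```

```text
(no output)
```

View pics/crop.png

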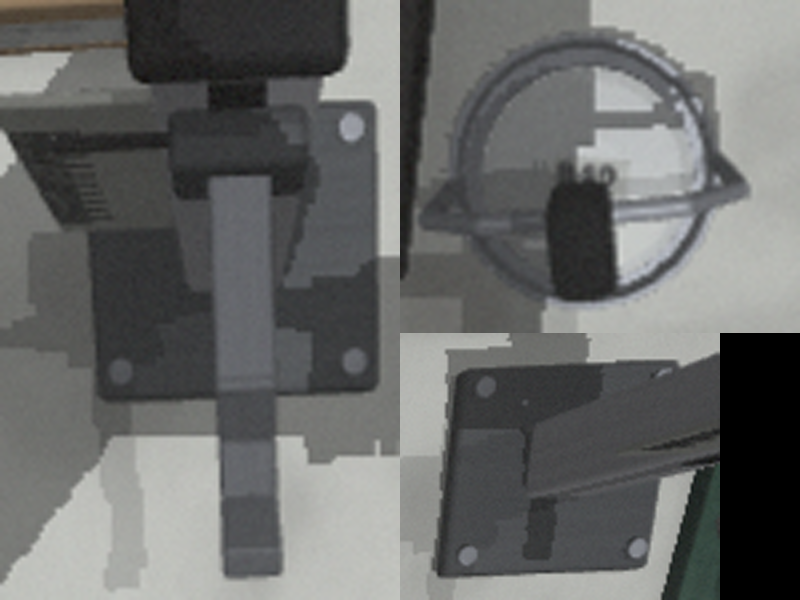

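Yaws: the basket is about +5.3° and the hook about +2.5°. The heights agree across all three cameras (grip 165, bar about 123, seat 243). Now I'll grasp with the hand turned half round, so the camera side faces away from the column, then lift.

```bash
cat >> h.py <<'E'
def force(n=10,dt=.03):
    f=[]
    for _ in range(n): robot.hold(dt); f.append(robot.observe()["contact_force"])
    return np.mean(f,0)
E
python3 - <<'E'
from h import *
o=down(np.pi+.092)
for p in ([466.5,-90,200],[466.5,-90,146],[400,-408,330],[523,-408,300],[523,-408,190]):
    q=kin.ik(p,o); print(None if q is None else q.round(2))
robot.movep([466.5,-90,240],o); grip(.6)
print(pin("basket_grip","wrist") if viewer.read_camera("wrist") is not None else 0, pin("basket_bar","wrist"))
print(robot.observe()["joints"].round(2),robot.observe()["t"])
save("wrist","w3.png")
E
```

```text
[ 1.15  0.54 -1.3   1.98  0.6   1.09  1.24]
[ 1.12  0.69 -1.31  2.03  0.78  1.06  1.09]
[ 1.64  0.58 -1.31  1.61  0.56  1.4   1.93]
[ 1.35  0.81 -1.33  1.42  0.78  1.5   1.73]
[ 1.37  0.96 -1.33  1.54  0.94  1.4   1.63]
[(0.58, [463.6, -89.2, 170.0])] [(0.86, [464.6, -91.1, 120.8])]
[ 1.17  0.44 -1.29  1.94  0.48  1.12  1.35] 7.6
```

View pics/w3.png

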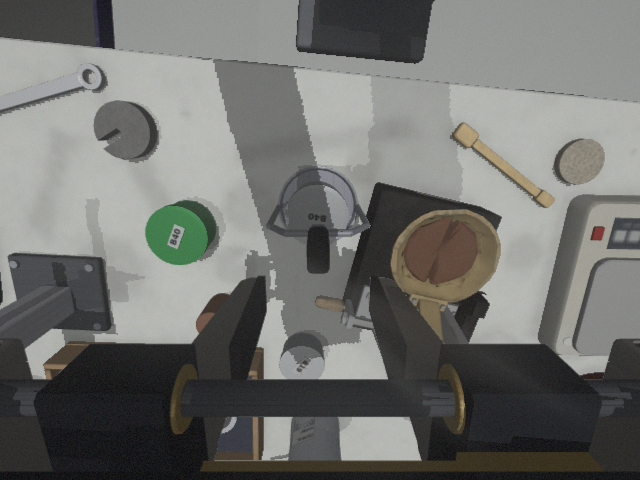

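w3 shows the grip at (318,248), centred between the fingers, and clear of the cup device. Now I'll descend, pinch and lift.

Run:
```python
from h import *
print("base",force().round(2))
robot.servo_line([465.5,-90,146],feed=80)
print("down",force(4).round(2))
grip(0.0,30)
s=robot.observe();print(s["grip_width"]*92,s["grip_force"],s["contact_force"].round(2),s["wrist_torque"].round(2))
robot.servo_line([465.5,-90,160],feed=15)
print("lift",force().round(2),robot.observe()["grip_force"],robot.observe()["t"])
save("scene","s2.png")
print(pin("basket_grip","scene"),pin("basket_bar","scene"))
```

```text
base [-0.16 -0.01  0.01]
down [ 0.34 -0.08  0.16]
15.977793707814888 29.99869018793106 [ 0.03  1.24 -1.29] [ 0.01 -0.19  0.03]
lift [ 0.01  0.04 -3.84] 29.998237788677216 11.5333
[(0.79, [472.2, -89.3, 179.3])] [(0.96, [467.1, -90.7, 136.7])]
```

View pics/s2.png

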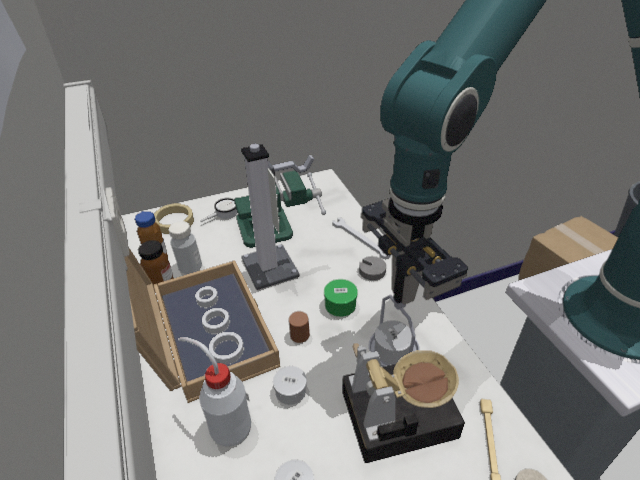

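s2 shows the basket lifted and hanging level, with the tin inside. The load is 3.85 N, so I expect about 51 mm of sink. Now I'll carry it to the front of the hook.

Run:
```python
from h import *
robot.servo_line([465.5,-90,305],feed=90)
robot.servo_line([400,-413,305],feed=110,rotation=down(np.pi+.044))
for c in ["top","scene","wrist"]:
    viewer.read_camera(c); print(c,pin("basket_bar",c),pin("hook_seat",c),pin("tin_center",c))
save("scene","s3.png");save("wrist","w4.png")
print(force(5).round(2),robot.observe()["tcp_pos"],robot.observe()["t"])
```

```text
top [] [(0.96, [523.9, -409.5, 241.9])] [(0.92, [407.8, -414.0, 182.8])]
scene [(0.8, [403.9, -409.3, 279.9])] [(0.74, [521.7, -405.4, 246.2])] [(0.73, [510.4, -238.6, 24.7]), (0.71, [408.1, -413.5, 183.8]), (0.49, [401.2, -307.1, 11.1])]
wrist [(0.77, [400.7, -414.9, 280.1])] [] [(0.87, [509.0, -237.9, 24.6]), (0.78, [405.4, -413.3, 187.0])]
[-0.01 -0.2  -3.66] [ 399.99721189 -412.99573985  304.98294784] 17.4583
```

View pics/w4.png

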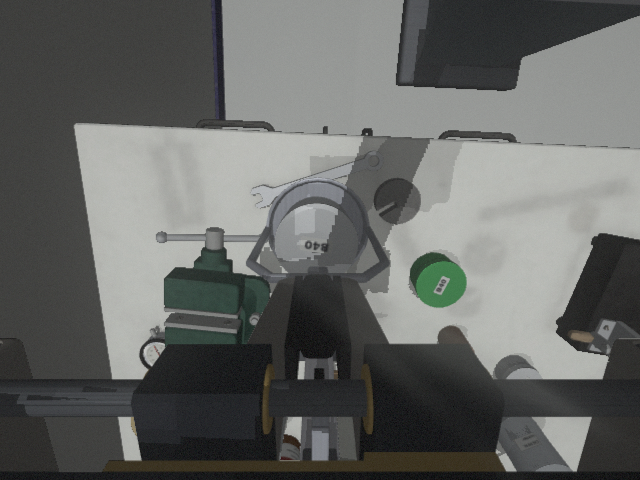

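w4 shows the basket level and the tin upright in it. The hook lies straight behind it, hidden by the gripper. Next I'll run in above the notch and check from the scene and top cameras.

Run:
```python
from h import *
robot.servo_line([410,-408.3,299],feed=60)
robot.servo_line([522,-408.3,299],feed=50)
print(force(6).round(2),robot.observe()["t"])
for c in ["top","scene"]:
    im=save(c,c+"4.png"); print(c,pin("basket_bar",c),pin("hook_seat",c))
i=viewer.camera_info("scene");K=np.array(i["camera_matrix"])
p=K@(np.array(i["R"])@[523,-408,243]+np.array(i["t"]).ravel());u,v=(p[:2]/p[2]).astype(int);print(u,v)
cv2.imwrite("pics/c4.png",cv2.resize(cv2.imread("pics/scene4.png")[max(v-60,0):v+60,u-80:u+80],(800,600),interpolation=cv2.INTER_CUBIC))
```

```text
[ 0.2   0.1  -3.36] 20.4083
top [(0.77, [523.5, -410.5, 273.5])] [(0.61, [612.1, -401.5, -0.2]), (0.51, [524.1, -407.1, 244.1])]
scene [(0.92, [525.5, -407.4, 276.6])] [(0.54, [523.1, -406.9, 245.1])]
301 164
```

View pics/c4.png

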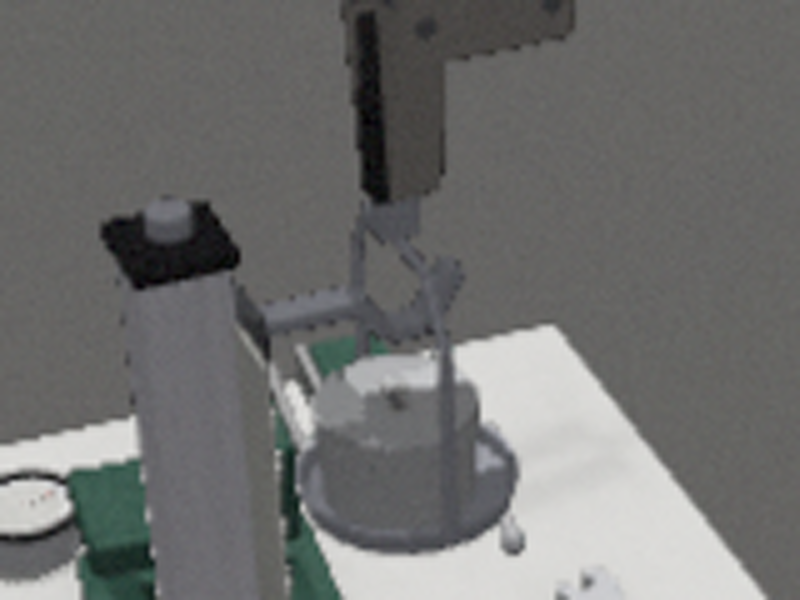

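The bar hangs above the notch, crop (400,255) over (405,325), and the hook tip is inside the basket opening. Now I'll lower onto the hook, monitoring force.

```bash
cat >> h.py <<'E'
def fz(T=.6):
    a=[]
    for _ in range(int(T/.02)): robot.hold(.02); a.append(robot.observe()["contact_force"])
    a=np.array(a); print("z",robot.observe()["tcp_pos"].round(1),"F",a.mean(0).round(3),"sd",a.std(0).round(2),"t",round(robot.observe()["t"],1)); return a.mean(0)
E
python3 - <<'E'
from h import *
fz(1.0)
robot.servo_line([522,-408.3,274],feed=20); fz(.5)
robot.servo_line([522,-408.3,260],feed=7); fz(.5)
robot.servo_line([522,-408.3,240],feed=8); fz(.5)
save("scene","s5.png")
print(robot.observe()["wrist_torque"].round(2))
E
```

```text
z [ 522.  -408.3  299. ] F [-0.004  0.023 -3.589] sd [0.51 0.44 0.47] t 21.5
z [ 522.  -408.3  274. ] F [ 0.012 -0.125 -3.445] sd [0.7  0.54 0.47] t 23.4
z [ 522.  -408.3  260. ] F [-0.094 -0.121 -2.884] sd [0.39 0.44 0.57] t 25.9
z [ 522.  -408.3  240. ] F [-0.225 -0.032 -1.463] sd [0.4  0.47 0.48] t 29.0
[ 0.02 -0.05  0.03]
```

Slope and contact height match the spring (75 N/m). The zero-load height is about TCP z 221. Continuing slowly.

Run:
```python
from h import *
robot.servo_line([522,-408.3,224],feed=6); a=fz(1.5)
z=224+a[2]/.075; print(z)
z=np.clip((z*1.5+221.2)/2.5,219,223)
robot.servo_line([522,-408.3,z],feed=3); b=fz(2.5)
save("scene","s6.png")
```

```text
z [ 522.  -408.3  224. ] F [-0.114 -0.21  -0.318] sd [0.42 0.58 0.48] t 33.1
219.76641667658126
z [ 522.  -408.3  220.3] F [ 0.066 -0.177  0.016] sd [0.5  0.6  0.44] t 36.6
```

The residual force is about 0.02 N, so the spring carries the whole weight. Releasing and backing off upwards.

Run:
```python
from h import *
grip(0.0,3); grip(0.5)
robot.hold(.5); z=robot.observe()["tcp_pos"][2]
robot.servo_line([522,-408.3,300],feed=50)
robot.servo_line([470,-408.3,390],feed=120)
robot.hold(1.0)
save("scene","s7.png");print(pin("basket_bar","scene"),pin("hook_seat","scene"),pin("tin_center","scene"),robot.observe()["t"])
robot.hold(.4);b=viewer.read_camera("scene");a=cv2.imread("pics/s7.png")[:,:,::-1]
print(cv2.absdiff(np.ascontiguousarray(a),b)[120:300,230:380].mean())
cv2.imwrite("pics/c7.png",cv2.resize(cv2.imread("pics/s7.png")[110:290,200:440],(800,600),interpolation=cv2.INTER_CUBIC))
```

```text
[(0.87, [528.4, -408.1, 194.8])] [(0.64, [526.5, -406.3, 197.6]), (0.17, [615.2, -402.8, -3.3])] [(0.76, [508.6, -241.6, 24.3]), (0.68, [526.0, -409.9, 98.0])] 41.8917
1.726320987654321
```

View pics/c7.png

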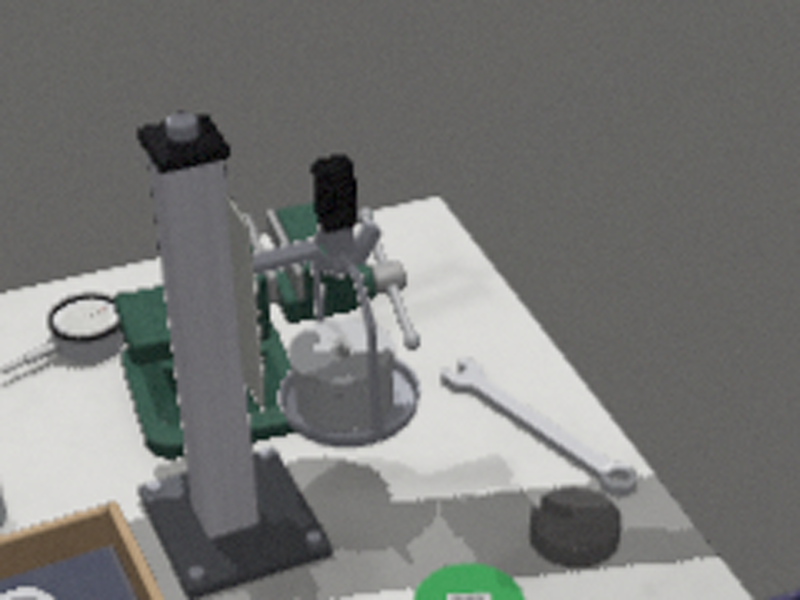

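The basket hangs level and still in the hook, with the grip at (335,190) and the tin upright at (345,365). The gripper is clear.

```bash
python3 -c "
from h import *
print(robot.job_done())"
```

```text
the job is handed in; nothing more can be done
None
```

The basket with the moisture tin hangs at rest in the hook's notch, tin upright; I eased it down until the wrist force read about zero and then let go, and the job was handed in at about 42 s without the verdict being shown.

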